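Pin the elbow of a monitor arm

TASK

Join the two halves of the monitor arm: take the long pin with the collar out of the stand and lower it, held in the gripper, down through both stacked elbow knuckles until its collar rests on the upper knuckle, then let go. Leave the other two pins in the stand, and do not knock the arm out of line.

Things in the scene. Friction and masses are not known exactly. Their poses are not given: they have to be found in the camera images.
- collar_pin: The steel pin to use, upright in a loose socket of a black stand; lifts straight out. Shaft 18 mm diameter, 62 mm long, nose tapering to 11 mm over the lowest 10 mm; then a collar 44 mm across, 6 mm thick; then a round grip 18 mm across, 36 mm tall. About 0.2 kg. Origin: centre of the nose's underside; z up the pin: collar underside at 62 mm, grip 68 to 104 mm, sunk 34 mm in the socket.
- short_pin: Steel, not wanted. Same collar and grip as the collar pin but a shaft of only 40 mm, so it stands 22 mm lower. Origin: centre of the nose's underside; z up the pin. The fixed stand (90 x 200 mm, 42 mm high) holds the three pins in one straight row, 70 mm apart, in any order.
- plain_pin: Steel, not wanted. A rod 18 mm in diameter and 104 mm tall with the same nose but no collar; stands as high as the collar pin. Origin: centre of the nose's underside; z up the pin.
- upper_mouth (a point): Centre of the upper knuckle's mouth, on its top, 100 mm above the desk; z up. Aluminium ring, outside 64, bore 28, height 30 mm; end of the loose forearm (0.7 kg) whose other end lies on a block 210 mm off along y. It rests on an equal ring fixed 40 mm above the desk, bores in line within 3 mm: passage 60 mm deep. The lower arm runs roughly along x to a post 170 mm off, 103 mm high.
Not all that is in view belongs to the job. Leave any blue look-alike of the collar_pin alone.

How it is judged (in metres and radians):
On the way:
1. the collar pin, still held, has its nose at least 38 mm down inside the knuckles (z of collar_pin in the frame of upper_mouth below -0.038 m and horizontal distance between collar_pin and upper_mouth below 0.013 m and contact force between the fingers and collar_pin above 0.5 N).
At the end, for the whole second after the job is handed in: The collar pin stands through both knuckles, upright to 10 degrees, its collar down on the upper knuckle to within 5 mm, released and at rest; the upper knuckle still lies flat on the lower one (its top 95 to 105 mm above the desk, level to 5 degrees) (z of collar_pin in the frame of upper_mouth between -0.067 and -0.057 m and horizontal distance between collar_pin and upper_mouth below 0.013 m and angle between collar_pin's own z axis and vertical below 0.17 rad and angle between upper_mouth's own z axis and vertical below 0.1 rad and height (world z) of upper_mouth between 0.095 and 0.105 m and linear speed of collar_pin below 0.02 m/s); the robot touches nothing.
It fails at once if another pin is moved by more than 30 mm (distance of any of short_pin, plain_pin from where it was at the start of the episode above 0.03 m).
It fails at once if the upper knuckle is knocked out of line by more than 20 mm (distance of upper_mouth from where it was at the start of the episode above 0.02 m).
It also fails if it takes over 40 s, if anything falls off the work surface, if the arm or the gripper's body presses on something with over 40 N, if the wrist force passes 120 N, or if a joint passes its speed limit or range.

ROBOT

A 6-joint arm with a two-finger parallel gripper is mounted at the origin on the work surface. World frame = base frame: x ahead of the robot, y to its left, z up, the work surface at z = 0. Lengths are in mm, angles in rad, forces in N, time in s.
With the tool pointing down it reaches from about 275 to 750 mm from the base axis. Payload 10.2 kg.
Tool frame: the origin (TCP) lies midway between the tips of the shut fingers; the grasp point (between the pads) lies 19 mm behind it; z points along the fingers, y is the line along which they close (so a half turn about z gives the same grasp; the last joint's range is limited). The gripper opens to 85 mm and grips with 20 to 120 N. Pads are 22 mm wide; open, the fingers measure 114 mm over their backs; the gripper's body (76 mm by 85 mm) begins 54 mm behind the grasp point. The pads swing forward as they close: fully open they stand 13 mm farther back than shut.
Start: joints at [1.023, 0.313, 1.498, -0, 1.331, -0.223], TCP at [167.55, 497.552, 231.294] pointing down, gripper open.
Joint ranges: [-2.94, 2.94], [-0.97, 2.17], [0.19, 2.56], [-1.23, 4.37], [0.02, 3.11], [-2.88, 2.88]. Speed limits (rad/s): [2.39, 2.39, 3.01, 3.14, 3.14, 3.14].

INTERFACE

Orientations are given as a unit quaternion [w, x, y, z].
In Python, from rig import ctrl gives the robot as it stands.
- The arm moves only by the tool send_rows, never from a script. Its argument "targets" is a list of rows, each an object with "offset": the shift along the world's x, y, z in cm, a list of three; "spin": the turn about the world's z in rad. A call has 1 to 8 rows; each row is the pose to reach, as a shift and turn from the pose commanded when the call began; what a row does not reach only later rows make up. A row lasts 1/12 s, in which the tool goes at most 41.7 mm and 7.16 degrees, less where a joint would pass 70% of its speed; a pose out of reach is approached as far as the arm can. A call with a gripper value outside its range is refused whole. "grip" is the opening, from 0 (shut) to 1 (fully open), set as the call begins (left out, the last holds). The fingers move at their own pace and stop on an object; "squeeze" is the grip in N (left out, the last holds). Time passes only in rows, so rows that repeat a pose let the fingers close. It gives the time, the measured TCP pose, the force, the opening and the grip force at its end, in the units of the state.
- ctrl.sense(): the state, without advancing time (a new reading comes with each control period).
- ctrl.capture(name): name is "scene" or "top" or "wrist"; returns (picture, depth): 480x640x3 uint8, red, green, blue; 480x640 float32, mm along the optical axis (not along the pixel's ray), 0 where there is no reading.
- ctrl.calibration(name): a dict with "fx", "fy", "cx", "cy" (pixels), "k1" (the pictures are not rectified: a ray, as slopes to the right and down, at radius r is drawn at 1 + k1 r^2 times it, then the intrinsics apply), "view" (4x4, takes a point from world to camera coordinates); the wrist camera has in their place "mount" (4x4, takes a point from camera to tool coordinates, whose origin is the TCP and whose axes are the flange's). Camera axes: x right, y down, z forward; pixel columns grow to the right and rows downward; lengths in mm; the calibration is good to about 2 mm. A picture is of the moment at which its call begins: read the wrist's pose just before it. calibration takes no time and is no camera call.
- ctrl.finish_job(): hands the job in; it is judged then, once.
Trained networks look in the newest picture that a camera, given by its name, has taken for a name from the list of things; names that differ only in an ending like _2 or _b are one class to them, and where a whole thing is asked for, a point or a joint stands for the part that bears it (a point fixed in the world has none). Each returns a list of dicts, best first, with "conf" (0 to 1); they miss things now and then, are a little off and sometimes report something else, mostly with a low value. They report only what shows in the picture. A call takes as long as a camera call. They do not tell look-alikes from the thing itself.
- ctrl.search_frame(camera, query): "box" ([left, top, right, bottom] in pixels, round what is visible of it).
- ctrl.place_of(camera, query): "uv" ([column, row] in pixels: a listed point, or the origin of a listed thing).
The state is a dict: "time_s": time; "joints": joint angles; "dq": joint speeds; "tau": joint torques, N m; "eef_pos": TCP position; "ee_rot": TCP orientation; "force": force on the tool from outside, world axes, zero at the start; "wrist_torque": the same for the moment, N m; "grip_width": opening from 0.0 (shut) to 1.0 (fully open); "grip_force": force on a finger pad.
Only numpy, scipy, OpenCV 4.12 (cv2) and the standard library are available. Lean on these libraries where they do the work, as an engineer would, in place of code of your own. Each camera call takes 0.05 s, during which the arm holds its last target. There are 200 camera calls.

## Working session

There is one attempt and no reset: what is moved stays moved. The work goes in short steps, Python scripts to look and compute and a tool call to move; the robot and the scene stay as the last step left them, time stands still between calls to the robot, and variables do not carry over. Pictures are saved under pics/ and viewed, at most 10 in all, crops included, and the job is handed in when it is done.

Besides the shell and the picture viewer there is one more tool, called after "Call:" by a JSON object that holds its "name" and its "arguments". send_rows: Moves the arm, as the interface text tells. Its arguments: {"type":"object","properties":{"targets":{"type":"array"},"grip":{"type":"number"},"squeeze":{"type":"number"}},"required":["targets"]}

```bash
mkdir -p pics
cat > h.py <<'E'
import numpy as np, cv2
from rig import ctrl
from scipy.spatial.transform import Rotation as R
def view(cam,st=None):
    c=ctrl.calibration(cam)
    if 'view' in c: return c,np.array(c['view'])
    st=st or ctrl.sense(); T=np.eye(4); q=st['ee_rot']
    T[:3,:3]=R.from_quat([q[1],q[2],q[3],q[0]]).as_matrix(); T[:3,3]=st['eef_pos']
    return c,np.linalg.inv(T@np.array(c['mount']))
def slopes(c,uv):
    p=(np.atleast_2d(uv).astype(float)-[c['cx'],c['cy']])/[c['fx'],c['fy']]; s=p.copy()
    for _ in range(20): s=p/(1+c['k1']*(s**2).sum(1,keepdims=True))
    return s
def at_z(c,V,uv,z):
    s=slopes(c,uv); W=np.linalg.inv(V); d=np.c_[s,np.ones(len(s))]@W[:3,:3].T; o=W[:3,3]
    return o+d*((z-o[2])/d[:,2])[:,None]
def cloud(c,V,dep):
    v,u=np.mgrid[0:480,0:640]; uv=np.c_[u.ravel(),v.ravel()]; s=slopes(c,uv); d=dep.ravel()[:,None]
    P=np.c_[s*d,d,np.ones(len(s))]@np.linalg.inv(V).T
    P=P[:,:3]; P[dep.ravel()==0]=np.nan
    return P.reshape(480,640,3)
E
cat > a.py <<'E'
from h import *
for cam in ['scene','top']:
    im,d=ctrl.capture(cam); cv2.imwrite(f'pics/{cam}1.png',im[:,:,::-1]); np.savez(f'{cam}1.npz',im=im,d=d)
    c,V=view(cam); P=cloud(c,V,d)
    for q,z in [('collar_pin',8),('short_pin',8),('plain_pin',8),('upper_mouth',100)]:
        for r in ctrl.place_of(cam,q)[:3]:
            print(cam,q,round(r['conf'],2),np.round(r['uv']),at_z(c,V,r['uv'],z).round()[0])
print(ctrl.sense()['time_s'])
E
python3 a.py
```

```text
scene collar_pin 0.93 [172. 311.] [ 331. -358.    8.]
scene collar_pin 0.72 [154. 349.] [ 384. -415.    8.]
scene short_pin 0.66 [333. 310.] [ 492. -177.    8.]
scene upper_mouth 0.89 [408. 210.] [474.   6. 100.]
top collar_pin 0.71 [488. 286.] [ 386. -417.    8.]
top collar_pin 0.62 [452. 329.] [ 320. -354.    8.]
top collar_pin 0.56 [421. 249.] [ 447. -312.    8.]
top short_pin 0.57 [336. 219.] [ 497. -176.    8.]
top plain_pin 0.51 [381. 234.] [ 473. -248.    8.]
0.5
```

View pics/scene1.png

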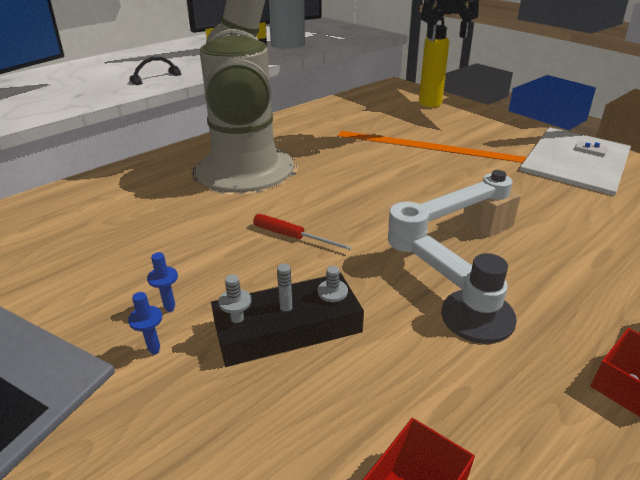

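View pics/top1.png

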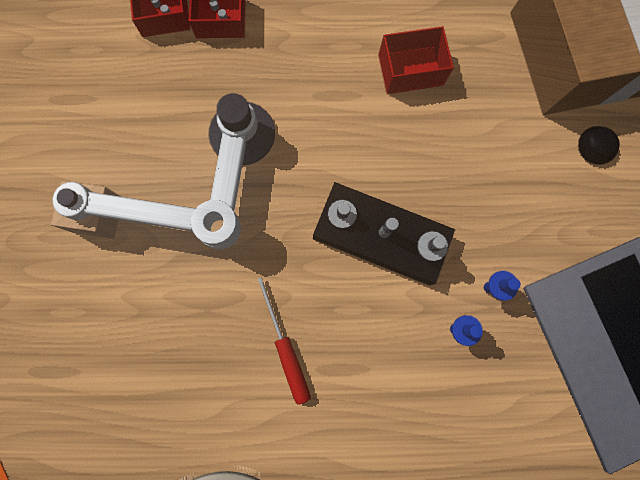

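The scene view shows the stand with its left pin at (236,297), whose collar sits higher than the right pin's at (333,285); the plain rod stands between them at (285,288). In the top view the wanted pin is at (433,245), the knuckle mouth is at (214,222), and the two blue pins are decoys.

```bash
cat > b.py <<'E'
from h import *
for cam,boxes in [('scene',{'cp':(215,270,260,325),'sp':(315,260,352,305),'mouth':(385,195,432,250)}),('top',{'cp':(410,225,455,265),'pp':(370,210,405,245),'sp':(322,195,362,232),'mouth':(185,195,242,250)})]:
    f=np.load(cam+'1.npz'); c,V=view(cam); P=cloud(c,V,f['d'])
    for k,(l,t,r,b) in boxes.items():
        Q=P[t:b,l:r].reshape(-1,3); Q=Q[~np.isnan(Q[:,0])]
        h=np.histogram(Q[:,2],np.arange(30,125,5))[0]; print(cam,k,h)
        for lo,hi in ((72,80),(106,120),(94,106)):
            S=Q[(Q[:,2]>lo)&(Q[:,2]<hi)]
            if len(S)>8: print('  ',lo,hi,len(S),S.mean(0).round(1),'mid',((S.min(0)+S.max(0))/2).round(1),np.ptp(S,axis=0).round())
st=ctrl.sense(); print(st)
E
python3 b.py
```

```text
scene cp [  1   3 728  54  41  24   2   0  57 408  42  39  37  42  48  44 109   3]
   72 80 459 [ 447.7 -313.3   76.9] mid [ 441.8 -310.6   76. ] [44. 43.  8.]
   106 120 150 [ 443.9 -311.7  112. ] mid [ 441.4 -311.1  110.6] [21. 18.  9.]
   94 106 104 [ 447.  -313.6   99.9] mid [ 444.2 -311.2  100. ] [14. 17. 12.]
scene sp [  0   0 384  28 132 286  33  34  38  36  31  41  80   0   0   0   0   0]
   72 80 58 [ 499.3 -185.4   76.2] mid [ 496.5 -182.1   76.1] [17. 17.  8.]
scene mouth [  0   0  19  54  66  76 107 285  77 101 104 142 156 235 534   0   0   0]
   72 80 142 [492.5 -14.5  76.4] mid [483.1   4.5  76. ] [52. 65.  8.]
   94 106 806 [480.2   4.9 100.3] mid [477.4  19.6  99.2] [65. 97. 10.]
top cp [  0   6 810  49   0   0   0   0  34 451  13   9  12  13  12  21 116   5]
   72 80 480 [ 441.6 -308.5   77. ] mid [ 443.6 -311.5   76.1] [43. 42.  8.]
   106 120 141 [ 442.7 -310.8  112.3] mid [ 443.  -311.1  111. ] [18. 17. 10.]
   94 106 30 [ 440.  -305.7   99.1] mid [ 442.2 -307.5   99.8] [16.  9. 11.]
top pp [  1   6 912  59   5  11   9   9  10   8   8   9  11  10   8  15 124   6]

[... 631 characters left out ...]
 'joints': array([ 1.02258709e+00,  3.12916515e-01,  1.49775958e+00, -6.62047817e-06,
        1.33097785e+00, -2.23423583e-01]), 'dq': array([-9.89188649e-04, -1.32197098e-03, -9.94844267e-05, -1.53040543e-03,
       -1.26245353e-03, -2.29337317e-03]), 'tau': array([-1.32837165e-03, -4.11931407e+01, -2.59763217e+01, -1.82953017e-04,
        7.54715184e-04,  1.00269301e-05]), 'eef_pos': array([167.54942787, 497.53452396, 231.26326657]), 'ee_rot': array([-8.55427127e-06,  1.61679235e-01,  9.86843364e-01, -2.96053038e-05]), 'force': array([ 0.12704542, -0.26174501,  0.08818368]), 'wrist_torque': array([-0.09454083,  0.02146681, -0.02278556]), 'grip_force': 0.0, 'grip_width': 0.9980554094126841}
```

Call:
{"name": "send_rows", "arguments": {"targets": [{"offset":[10.6,-24.9,6],"spin":-0.81},{"offset":[10.6,-24.9,6],"spin":-0.81},{"offset":[10.6,-24.9,6],"spin":-0.81},{"offset":[10.6,-24.9,6],"spin":-0.81},{"offset":[10.6,-24.9,6],"spin":-0.81},{"offset":[10.6,-24.9,6],"spin":-0.81},{"offset":[10.6,-24.9,6],"spin":-0.81}]}}

```text
time_s: 1.08
eef_pos: [274.2, 246.1, 292.2]
ee_rot: [0.001, 0.541, 0.841, 0.0]
force: [-0.4, 0.6, 0.1]
grip_width: 1.001
grip_force: 0.0
```

Call:
{"name": "send_rows", "arguments": {"targets": [{"offset":[10.6,-24.9,6],"spin":-0.81},{"offset":[10.6,-24.9,6],"spin":-0.81},{"offset":[10.6,-24.9,6],"spin":-0.81},{"offset":[10.6,-24.9,6],"spin":-0.81},{"offset":[10.6,-24.9,6],"spin":-0.81},{"offset":[10.6,-24.9,6],"spin":-0.81},{"offset":[10.6,-24.9,6],"spin":-0.81},{"offset":[10.6,-24.9,6],"spin":-0.81}]}}

```text
time_s: 1.75
eef_pos: [381.0, -4.2, 351.8]
ee_rot: [0.001, 0.829, 0.56, 0.0]
force: [1.0, -0.2, -0.2]
grip_width: 0.999
grip_force: 0.0
```

```bash
cat > w.py <<'E'
import sys
from h import *
n=sys.argv[1]
st=ctrl.sense(); print(st['time_s'],st['eef_pos'].round(1),st['ee_rot'].round(3),st['joints'].round(2))
c,V=view('wrist',st); im,d=ctrl.capture('wrist'); cv2.imwrite(f'pics/w{n}.png',im[:,:,::-1]); np.savez(f'w{n}.npz',im=im,d=d,V=V)
print('cam pos',np.linalg.inv(V)[:3,3].round())
for q,z in [('collar_pin',8),('upper_mouth',100)]:
    for r in ctrl.place_of('wrist',q)[:3]: print(q,round(r['conf'],2),np.round(r['uv']),at_z(c,V,r['uv'],z).round(1)[0])
E
python3 w.py 1
```

```text
1.75 [381.   -4.2 351.8] [0.001 0.829 0.56  0.   ] [-0.32 -0.08  1.63 -0.    1.59  0.06]
cam pos [410.  72. 495.]
collar_pin 0.96 [372. 414.] [ 321.7 -351.8    8. ]
collar_pin 0.75 [423. 428.] [ 382.7 -407.8    8. ]
```

View pics/w1.png

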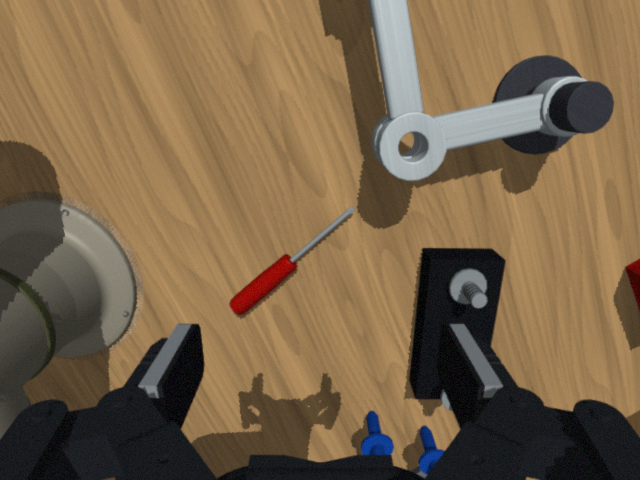

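The wrist view shows the knuckle mouth at about (409,146), the stand on the right with the short pin at (470,290), and the blue decoys at the bottom. I'll refine the mouth and pin with orthographic rectification at known heights.

```bash
cat > c.py <<'E'
from h import *
def ortho(cam,im,V,z,x0,y0,half=50,s=.25):
    c=ctrl.calibration(cam); n=int(2*half/s); g=(np.arange(n)*s-half)
    X,Y=np.meshgrid(x0+g,y0+g); p=np.stack([X,Y,np.full_like(X,z),np.ones_like(X)],-1)@V.T
    a=p[...,0]/p[...,2]; b=p[...,1]/p[...,2]; k=1+c['k1']*(a*a+b*b)
    return cv2.remap(im,(a*k*c['fx']+c['cx']).astype('f4'),(b*k*c['fy']+c['cy']).astype('f4'),cv2.INTER_LINEAR)
def circ(o,r,x0,y0,half=50,s=.25,n=3):
    g=cv2.GaussianBlur(cv2.cvtColor(o,cv2.COLOR_RGB2GRAY),(0,0),3)
    h=cv2.HoughCircles(g,cv2.HOUGH_GRADIENT,1,10,param1=60,param2=12,minRadius=int((r-2)/s),maxRadius=int((r+2)/s))
    return [] if h is None else [(round(float(x0-half+u*s),1),round(float(y0-half+v*s),1),round(float(q*s),1)) for u,v,q in h[0][:n]]
if __name__=='__main__':
    row=[]
    for cam,f in [('scene','scene1'),('top','top1'),('wrist','w1')]:
        z=np.load(f+'.npz'); V=z['V'] if cam=='wrist' else view(cam)[1]
        o=ortho(cam,z['im'],V,100,476,3); print(cam,'mouth32',circ(o,32,476,3,n=2),'bore',circ(o,14,476,3,n=2)); row.append(o)
        if cam!='wrist':
            o2=ortho(cam,z['im'],V,76,443,-311); print(cam,'collar',circ(o2,22,443,-311,n=2))
    cv2.imwrite('pics/ortho.png',cv2.resize(np.hstack(row)[:,:,::-1],(780,260)))
E
python3 c.py
```

```text
scene mouth32 [] bore [(476.4, 6.4, 13.4)]
scene collar [(444.1, -310.4, 20.6), (441.1, -309.9, 20.8)]
top mouth32 [(477.6, 2.9, 31.3), (480.1, 2.6, 33.3)] bore [(477.6, 2.9, 14.6), (465.1, -7.6, 14.8)]
top collar [(443.4, -311.1, 21.3), (440.9, -312.1, 23.9)]
wrist mouth32 [(476.4, 4.4, 31.7), (478.4, 2.6, 33.8)] bore [(476.4, 4.4, 14.2), (467.1, 13.6, 12.4)]
```

View pics/ortho.png

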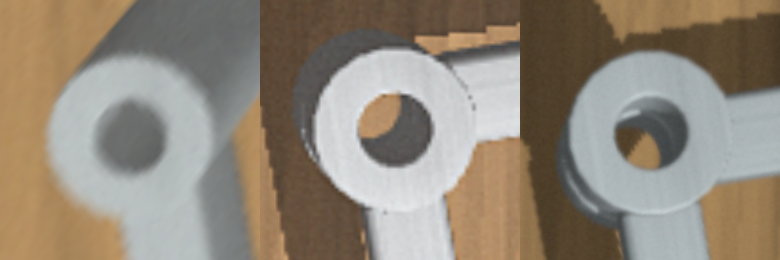

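Call:
{"name": "send_rows", "arguments": {"targets": [{"offset":[3.1,-15.5,-6.5],"spin":0},{"offset":[6.2,-30.7,-12.1],"spin":0},{"offset":[6.2,-30.7,-12.1],"spin":0},{"offset":[6.2,-30.7,-12.1],"spin":0},{"offset":[6.2,-30.7,-12.1],"spin":0},{"offset":[6.2,-30.7,-12.1],"spin":0},{"offset":[6.2,-30.7,-12.1],"spin":0},{"offset":[6.2,-30.7,-12.1],"spin":0}]}}

```text
time_s: 2.57
eef_pos: [441.7, -305.4, 230.5]
ee_rot: [-0.0, 0.825, 0.564, 0.0]
force: [0.3, 0.4, 1.1]
grip_width: 1.003
grip_force: 0.0
```

```bash
python3 w.py 2
```

```text
2.5667 [ 441.7 -305.4  230.5] [-0.     0.825  0.564  0.   ] [-0.82  0.34  1.46  0.    1.34 -0.45]
cam pos [ 470. -229.  374.]
collar_pin 0.79 [225. 292.] [ 321.3 -357.     8. ]
collar_pin 0.76 [326. 201.] [ 444.  -308.8    8. ]
collar_pin 0.75 [307. 317.] [ 384.9 -410.8    8. ]
```

View pics/w2.png

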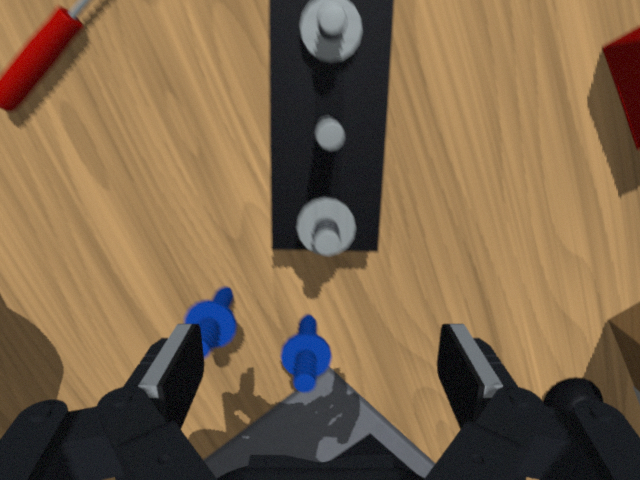

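The wrist view shows the collar pin between the finger lines: collar at (326,226), grip top at (327,240), plain pin at (330,133). The blue decoys at (210,325) and (306,355) are clear of the fingers.

Run:
```python
from c import *
z=np.load('w2.npz')
o=ortho('wrist',z['im'],z['V'],76,443,-311); print('collar',circ(o,22,443,-311))
o=ortho('wrist',z['im'],z['V'],112,443,-311); print('grip top',circ(o,9,443,-311))
print(at_z(ctrl.calibration('wrist'),z['V'],[[327,241]],112).round(1))
```

```text
collar [(441.9, -311.4, 21.8), (442.4, -314.1, 21.1), (444.4, -312.1, 23.9)]
grip top [(452.9, -297.9, 10.9), (444.4, -305.4, 8.5), (442.6, -312.1, 8.8)]
[[ 442.8 -311.4  112. ]]
```

Call:
{"name": "send_rows", "arguments": {"targets": [{"offset":[0.1,-0.4,-3],"spin":0},{"offset":[0.1,-0.4,-6],"spin":0},{"offset":[0.1,-0.4,-9],"spin":0},{"offset":[0.1,-0.4,-12],"spin":0},{"offset":[0.1,-0.4,-13.8],"spin":0},{"offset":[0.1,-0.4,-14.8],"spin":0},{"offset":[0.1,-0.4,-14.8],"spin":0},{"offset":[0.1,-0.4,-14.8],"spin":0}]}}

```text
time_s: 3.38
eef_pos: [442.8, -308.6, 84.4]
ee_rot: [0.001, 0.826, 0.564, 0.0]
force: [0.3, -0.2, 0.6]
grip_width: 1.0
grip_force: 0.0
```

Call:
{"name": "send_rows", "arguments": {"targets": [{"offset":[0,0,0],"spin":0},{"offset":[0,0,0],"spin":0},{"offset":[0,0,0],"spin":0},{"offset":[0,0,0],"spin":0},{"offset":[0,0,0],"spin":0},{"offset":[0,0,0],"spin":0},{"offset":[0,0,0],"spin":0},{"offset":[0,0,0],"spin":0}], "grip": 0, "squeeze": 70}}

```text
time_s: 4.05
eef_pos: [442.4, -309.5, 83.6]
ee_rot: [0.001, 0.826, 0.563, 0.0]
force: [0.5, -0.4, 4.1]
grip_width: 0.186
grip_force: 68.2
```

Call:
{"name": "send_rows", "arguments": {"targets": [{"offset":[0,0,2],"spin":0},{"offset":[0,0,4],"spin":0},{"offset":[0,0,7],"spin":0},{"offset":[0,0,10.5],"spin":0},{"offset":[0,0,14],"spin":0},{"offset":[0,0,14],"spin":0},{"offset":[0,0,14],"spin":0}]}}

```text
time_s: 4.63
eef_pos: [442.3, -309.5, 224.1]
ee_rot: [0.001, 0.826, 0.563, 0.0]
force: [0.1, 0.7, -2.4]
grip_width: 0.187
grip_force: 69.5
```

Call:
{"name": "send_rows", "arguments": {"targets": [{"offset":[0.5,-0.4,0],"spin":0},{"offset":[0.4,3,0],"spin":0},{"offset":[0.7,6.5,0],"spin":0},{"offset":[1.1,10,0],"spin":0},{"offset":[1.5,13.5,0],"spin":0},{"offset":[1.9,17,0],"spin":0},{"offset":[2.3,20.5,0],"spin":0},{"offset":[2.6,23.5,0],"spin":0}]}}

```text
time_s: 5.3
eef_pos: [467.7, -72.0, 221.4]
ee_rot: [-0.002, 0.826, 0.563, -0.001]
force: [-0.4, -0.4, -2.3]
grip_width: 0.192
grip_force: 69.3
```

Call:
{"name": "send_rows", "arguments": {"targets": [{"offset":[0.3,3,0],"spin":0},{"offset":[0.6,6,0],"spin":0},{"offset":[0.7,7.2,0],"spin":0},{"offset":[0.8,7.9,0],"spin":0},{"offset":[0.8,7.9,0],"spin":0},{"offset":[0.8,7.9,0],"spin":0},{"offset":[0.8,7.9,0],"spin":0},{"offset":[0.8,7.9,0],"spin":0}]}}

```text
time_s: 5.97
eef_pos: [476.1, 3.8, 222.9]
ee_rot: [-0.0, 0.827, 0.563, -0.0]
force: [-0.1, 0.1, -1.1]
grip_width: 0.188
grip_force: 69.3
```

```bash
python3 w.py 3
python3 - <<'E'
from c import *
st=ctrl.sense(); print(st['grip_force'],st['force'],st['joints'].round(3))
ims=[]
for cam in ['scene','top']:
    im,d=ctrl.capture(cam); np.savez(cam+'2.npz',im=im,d=d); c,V=view(cam); P=cloud(c,V,d).reshape(-1,3)
    e=st['eef_pos']; 
    m=(np.hypot(P[:,0]-e[0],P[:,1]-e[1])<45)&(P[:,2]>130)&(P[:,2]<235)
    Q=P[m]
    for lo in range(140,235,5):
        S=Q[(Q[:,2]>=lo)&(Q[:,2]<lo+5)]
        if len(S)>4: print(cam,lo,len(S),((S.min(0)+S.max(0))/2).round(1)[:2],np.ptp(S,axis=0).round()[:2])
    s=im[80:300,340:500] if cam=='scene' else im[100:320,130:290]
    ims.append(cv2.resize(s,(400,550)))
cv2.imwrite('pics/held.png',np.hstack(ims)[:,:,::-1])
E
```

```text
5.9667 [476.1   3.8 222.9] [-0.     0.827  0.563 -0.   ] [-0.24  0.21  1.65 -0.    1.28  0.14]
cam pos [505.  80. 366.]
collar_pin 0.9 [321. 259.] [454.9 -46.9   8. ]
upper_mouth 0.62 [320. 230.] [475.1   5.6 100. ]
69.25294876098633 [ 0.1822848   1.36401657 -1.65609496] [-0.238  0.212  1.651 -0.     1.278  0.137]
scene 145 6 [477.6   0.7] [8. 5.]
scene 150 18 [ 4.774e+02 -2.000e-01] [11.  9.]
scene 155 27 [476.6  -1. ] [17. 12.]
scene 160 35 [476.7  -0.5] [16. 13.]
scene 165 32 [477.9   2.1] [13. 16.]
scene 170 34 [477.8   0.9] [14. 14.]
scene 175 37 [ 4.776e+02 -4.000e-01] [15. 13.]
scene 180 35 [476.8   1. ] [16. 16.]
scene 185 37 [477.5   1. ] [14. 15.]
scene 190 36 [477.1   0.6] [17. 13.]
scene 195 35 [477.7   1.7] [16. 17.]
scene 200 33 [477.3   1.4] [15. 15.]
scene 210 70 [480.1  -3.9] [33. 31.]
scene 215 220 [476.    1.4] [44. 40.]
scene 220 26 [477.   -0.8] [24. 10.]
scene 225 52 [ 4.752e+02 -4.000e-01] [34. 21.]
scene 230 56 [477.   -4.8] [36. 15.]
top 160 12 [471.1  -2.6] [7. 8.]
top 210 84 [473.3  -3.7] [39. 31.]
top 215 350 [474.5  -0.9] [40. 37.]
top 220 14 [470.4  -1.8] [21.  9.]
top 225 30 [470.6  -3.3] [30. 16.]
top 230 44 [473.7  -3.3] [38. 16.]
```

View pics/held.png

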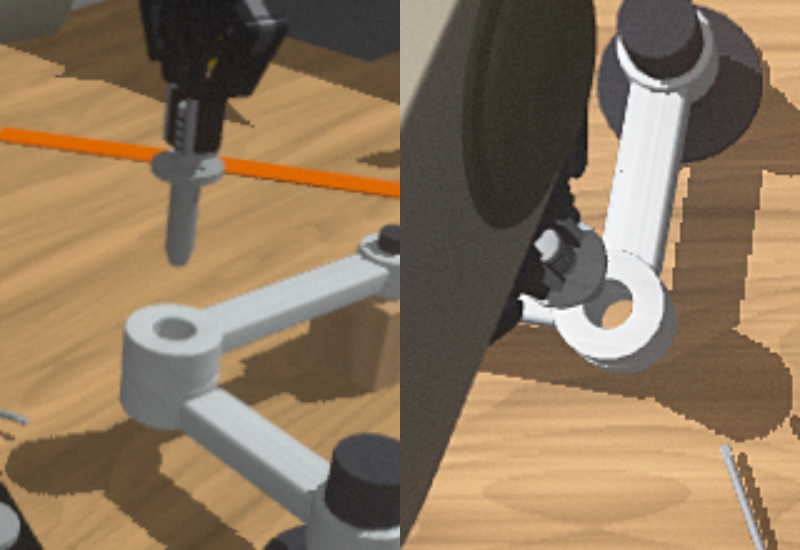

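View pics/w3.png

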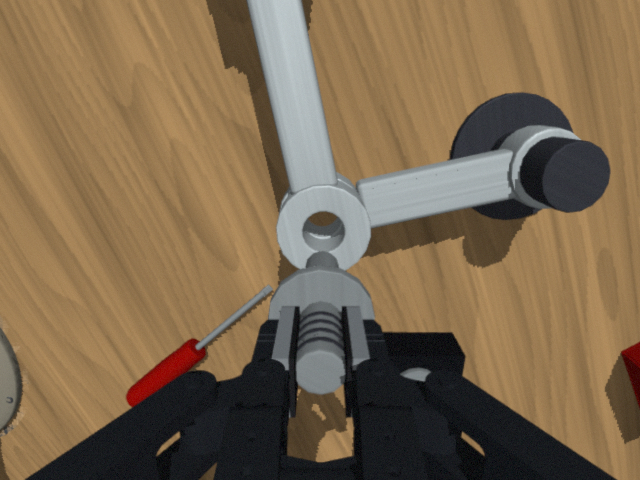

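The held pin hangs upright above the mouth (scene crop: nose at (180,262), mouth at (175,327)). In the wrist view the mouth at (323,230) and the pin at (321,262) share a column. I'll refine the relative offset.

```bash
cat > m.py <<'E'
from c import *
import sys
for cam,f in [('wrist',sys.argv[1]),('scene',sys.argv[2])]:
    z=np.load(f+'.npz'); V=z['V'] if cam=='wrist' else view(cam)[1]
    o=ortho(cam,z['im'],V,100,476,4); print(cam,'ring',circ(o,32,476,4,n=2),'bore',circ(o,14,476,4,n=2))
    zc=float(sys.argv[3]); o=ortho(cam,z['im'],V,zc,476,2); print(cam,'collar',circ(o,22,476,2,n=3))
    P=cloud(ctrl.calibration(cam),V,z['d']).reshape(-1,3); Q=P[np.hypot(P[:,0]-476,P[:,1]-4)<27]
    for lo,hi in ((zc-2,zc+3),(zc-50,zc-10)):
        S=Q[(Q[:,2]>lo)&(Q[:,2]<hi)]
        if len(S): print('  cloud',lo,len(S),((S.min(0)+S.max(0))/2).round(1),np.ptp(S,axis=0).round(),np.median(S,axis=0).round(1))
E
python3 m.py w3 scene2 216
```

```text
wrist ring [(476.9, 3.9, 31.0), (476.6, 1.4, 33.3)] bore [(476.6, 3.6, 14.2), (464.1, -20.9, 14.1)]
wrist collar [(473.9, -16.9, 20.8), (476.1, -23.4, 21.6), (465.4, -8.9, 22.8)]
  cloud 214.0 3293 [475.4   9.2 216.5] [42. 30.  5.] [480.1  13.9 215.6]
  cloud 166.0 213 [476.3   7.4 171.9] [15.  8. 12.] [478.3  10.1 171. ]
scene ring [] bore [(475.9, 5.9, 14.2)]
scene collar []
  cloud 214.0 231 [476.    1.1 216.5] [44. 41.  5.] [481.4  -4.4 216.6]
  cloud 166.0 274 [477.2   1.7 185.5] [17. 17. 39.] [480.6  -2.6 185.6]
```

Call:
{"name": "send_rows", "arguments": {"targets": [{"offset":[0.1,0.2,-1],"spin":0},{"offset":[0.1,0.2,-2.5],"spin":0},{"offset":[0.1,0.2,-4],"spin":0},{"offset":[0.1,0.2,-4.8],"spin":0},{"offset":[0.1,0.2,-5.4],"spin":0},{"offset":[0.1,0.2,-6],"spin":0},{"offset":[0.1,0.2,-6.6],"spin":0},{"offset":[0.1,0.2,-7],"spin":0}]}}

```text
time_s: 6.88
eef_pos: [477.2, 6.8, 152.7]
ee_rot: [0.0, 0.826, 0.563, 0.0]
force: [-0.6, 0.4, -1.0]
grip_width: 0.188
grip_force: 69.3
```

Call:
{"name": "send_rows", "arguments": {"targets": [{"offset":[0,0,-0.4],"spin":0},{"offset":[0,0,-0.8],"spin":0},{"offset":[0,0,-1.2],"spin":0},{"offset":[0,0,-1.6],"spin":0},{"offset":[0,0,-2],"spin":0},{"offset":[0,0,-2],"spin":0}]}}

```text
time_s: 7.38
eef_pos: [476.8, 6.8, 132.4]
ee_rot: [-0.0, 0.826, 0.563, -0.0]
force: [-0.3, 0.6, -1.8]
grip_width: 0.185
grip_force: 69.3
```

Call:
{"name": "send_rows", "arguments": {"targets": [{"offset":[0,0,-0.5],"spin":0},{"offset":[0,0,-1],"spin":0},{"offset":[0,0,-1.3],"spin":0},{"offset":[0,0,-1.5],"spin":0},{"offset":[0,0,-1.7],"spin":0},{"offset":[0,0,-1.7],"spin":0}]}}

```text
time_s: 7.88
eef_pos: [477.0, 6.8, 115.8]
ee_rot: [-0.0, 0.826, 0.563, -0.0]
force: [0.6, 0.5, -1.3]
grip_width: 0.189
grip_force: 69.3
```

Call:
{"name": "send_rows", "arguments": {"targets": [{"offset":[0,0,-0.1],"spin":0},{"offset":[0,0,-0.2],"spin":0},{"offset":[0,0,-0.2],"spin":0},{"offset":[0,0,-0.2],"spin":0}]}}

```text
time_s: 8.22
eef_pos: [477.1, 6.8, 114.2]
ee_rot: [0.0, 0.826, 0.563, 0.0]
force: [-0.8, 0.4, -2.1]
grip_width: 0.187
grip_force: 69.3
```

Call:
{"name": "send_rows", "arguments": {"targets": [{"offset":[0,0,-0.1],"spin":0},{"offset":[0,0,-0.1],"spin":0},{"offset":[0,0,-0.1],"spin":0}]}}

```text
time_s: 8.47
eef_pos: [477.4, 6.7, 113.7]
ee_rot: [0.0, 0.826, 0.563, 0.0]
force: [-1.4, -0.3, 5.2]
grip_width: 0.185
grip_force: 69.8
```

Call:
{"name": "send_rows", "arguments": {"targets": [{"offset":[0,0,0],"spin":0},{"offset":[0,0,0],"spin":0},{"offset":[0,0,0],"spin":0},{"offset":[0,0,0],"spin":0},{"offset":[0,0,0],"spin":0},{"offset":[0,0,0],"spin":0}], "grip": 0.7}}

```text
time_s: 8.97
eef_pos: [477.1, 6.8, 113.1]
ee_rot: [-0.0, 0.826, 0.563, -0.0]
force: [-0.0, -0.8, 0.0]
grip_width: 0.701
grip_force: 0.0
```

Call:
{"name": "send_rows", "arguments": {"targets": [{"offset":[0,0,1],"spin":0},{"offset":[0,0,3],"spin":0},{"offset":[0,0,6],"spin":0},{"offset":[0,0,10],"spin":0},{"offset":[0,0,13],"spin":0},{"offset":[0,0,15],"spin":0},{"offset":[0,0,15],"spin":0},{"offset":[0,0,15],"spin":0}]}}

```text
time_s: 9.63
eef_pos: [477.3, 6.8, 264.3]
ee_rot: [0.001, 0.826, 0.563, 0.001]
force: [-0.7, 0.6, -0.4]
grip_width: 0.699
grip_force: 0.0
```

```bash
python3 w.py 4
python3 - <<'E'
from c import *
im,d=ctrl.capture('scene'); np.savez('scene3.npz',im=im,d=d)
w=cv2.imread('pics/w4.png')
cv2.imwrite('pics/end.png',np.hstack([cv2.resize(im[150:350,330:530,::-1],(400,400)),cv2.resize(w,(400,400))]))
E
python3 m.py w4 scene3 106
```

```text
9.6333 [477.3   6.8 264.3] [0.001 0.826 0.563 0.001] [-0.23  0.18  1.58 -0.    1.38  0.14]
cam pos [506.  83. 407.]
collar_pin 0.74 [320. 200.] [472.7  -0.7   8. ]
wrist ring [(476.4, 3.6, 31.3), (475.4, 6.1, 33.8)] bore [(472.4, -9.6, 13.7)]
wrist collar [(482.1, 0.1, 23.6)]
  cloud 104.0 1756 [475.7   5.7 106.5] [44. 43.  5.] [479.8  11.2 106.4]
scene ring [] bore []
scene collar []
  cloud 104.0 241 [476.    6.  106.5] [45. 45.  5.] [481.9  -1.3 107.6]
  cloud 56.0 2 [489.5 -19.   59.6] [4. 2. 5.] [489.5 -19.   59.6]
```

View pics/end.png

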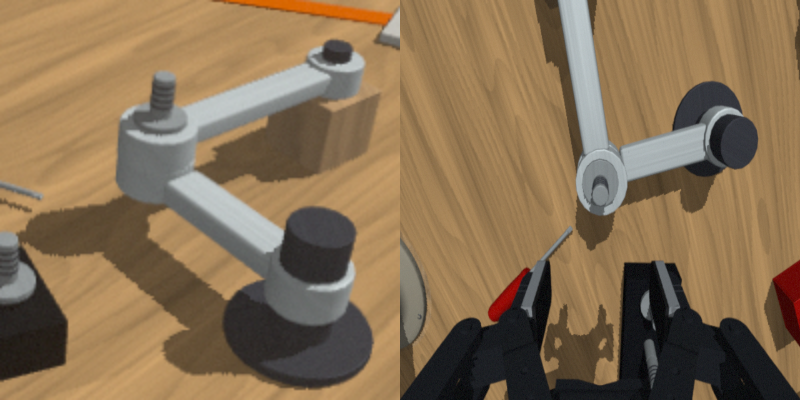

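The pin stands upright in the knuckles with its collar seated (left crop at (160,118)). The ring hasn't moved, the other pins are still in the stand, and the gripper is clear.

```bash
python3 -c "
from rig import ctrl
print(ctrl.finish_job())"
```

```text
the job is handed in; nothing more can be done
None
```

The collar pin is through both knuckles with its collar seated on the upper one and released, the arm is still in line, the other two pins are still in the stand, and the job was handed in at about 10 s; no verdict came back.

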